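# Extend the camera monopod beside the printer

## Robot

A 6-joint arm with a two-finger parallel gripper is mounted at the origin on the work surface. World frame = base frame: x ahead of the robot, y to its left, z up, the work surface at z = 0. Lengths are in m, angles in rad, forces in N, time in s.
With the tool pointing down it reaches from about 0.35 to 0.775 m from the base axis. Payload 7.3 kg.
Tool frame: the origin (TCP) lies at the very end of the fingers, on their centre line; the grasp point (between the pads) lies 19 mm behind it (robot.pinch_z is the distance from the TCP to the grasp point, in m); z points along the fingers, y is the line along which they close (so a half turn about z gives the same grasp; the last joint's range is limited). The gripper opens to 92 mm and grips with 3 to 60 N. Pads are 19 mm wide; open, the fingers measure 130 mm over their backs; the gripper's body (75 mm by 190 mm) begins 47 mm behind the grasp point.
Start: joints at [-1.373, 0.342, 1.524, -0, 1.275, -0.146], TCP at [0.177, -0.494, 0.227] pointing down, gripper open.
Joint ranges: [-2.53, 2.53], [-0.77, 2.02], [0.04, 2.7], [-1, 4.14], [0.28, 2.66], [-3.11, 3.11]. Speed limits (rad/s): [2.57, 2.57, 3.14, 3.14, 3.14, 3.14].

## Interface

Orientations are given as [roll, pitch, yaw] about the fixed x, y, z axes, in that order (R = Rz(yaw) Ry(pitch) Rx(roll)).
In Python, from cell import robot gives the robot as it stands.
- The arm moves only by the tool move_arm, never from a script. Its argument "motion" is a list of rows, each a list of 6 numbers: the shift along the tool's x, y, z in units of 0.1 m (1.0 is 0.1 m), then the turn, a rotation vector about the tool's x, y, z in units of pi rad (1.0 is pi rad). In form: [[dx, dy, dz, rx, ry, rz], ...]. A call has 1 to 12 rows; each row is the pose to reach, as a shift and turn from the pose commanded when the call began, along the tool's axes at that moment, turning the shorter way round; what a row does not reach only later rows make up. A row lasts 1/8 s, in which the tool goes at most 62.5 mm and 10.7 degrees, less where a joint would pass 70% of its speed; a pose out of reach is approached as far as the arm can. A call with a number of a shift or a turn outside -1 to 1 is refused whole. A call with a gripper value outside its range is refused whole. "fingers" is the opening, from -1 (shut) to 1 (fully open), set as the call begins (left out, the last holds). The fingers move at their own pace and stop on an object; "newtons" is the grip in N (left out, the last holds). Time passes only in rows, so rows that repeat a pose let the fingers close. It gives the time, the measured TCP pose, the force, the opening and the grip force at its end, in the units of the state.
- robot.observe(): the state, without advancing time (a new reading comes with each control period).
- robot.read_camera(name): name is "side" or "top" or "wrist"; returns a dict with "image" (480x640x3 uint8, red, green, blue), "range_z" (480x640 float32, m along the optical axis (not along the pixel's ray), 0 where there is no reading), "vfov" (degrees; the focal length in pixels is half the picture's height over the tangent of half this angle, whatever the lens; pixels are square), "cx", "cy" (the principal point, pixels), "extrinsics" (4x4, takes a point from camera to world coordinates); the wrist camera has in their place "hand_eye" (4x4, takes a point from camera to tool coordinates, whose origin is the TCP and whose axes are the flange's). Camera axes: x right, y up, looking along -z (the intrinsics and any distortion apply to the point x, -y, -z); pixel columns grow to the right and rows downward; lengths in m; the calibration is good to about 2 mm. The wrist camera is an equidistant fisheye: a pixel r from the principal point sees the ray r / f radians off the axis. A picture is of the moment at which its call begins: read the wrist's pose just before it.
- robot.hand_in(): hands the job in; it is judged then, once.
The state is a dict: "time": time; "qpos": joint angles; "qvel": joint speeds; "joint_efforts": joint torques, N m; "tool_pos": TCP position; "tool_rot": TCP orientation; "contact_force": force on the tool from outside, world axes, zero at the start; "torque": the same for the moment, N m; "opening": finger opening in m; "grip_force": force on a finger pad.
Only numpy, scipy, OpenCV 4.12 (cv2) and the standard library are available. Lean on these libraries where they do the work, as an engineer would, in place of code of your own. Each camera call takes 0.05 s, during which the arm holds its last target. There are 200 camera calls.

## Task

The small camera monopod on the printer cart must be raised to see into the open printer. Squeeze the orange release button on the side of its black grip head fully in, keep it squeezed and draw the head straight up past the first stop to the second stop, where it is fully extended, and finish still holding it there with the button in, because it sinks back when let go. Keep its round foot standing flat on the shelf where it is, and leave the stapler, pencil cup and tin alone.

Things in the scene. Friction and masses are not known exactly. Their poses are not given: they have to be found in the camera images.
- monopod: loose desk monopod, about 2.2 kg: dark steel foot 160 mm across, 20 mm high, and upright aluminium mast 44 (x) by 48 mm (y), top 140 mm above the shelf, black collar 50 x 54 mm round its upper end. Origin: centre of the foot's underside; z up; the camera looks along -x; the orange button is on the +y side. Pulling up with over about 19 N at a stop or when locked lifts the foot.
- grip (a point): centre of the black grip head on the telescoping column (moving part about 0.27 kg), axes as the monopod's; 56 (x) by 34 (y) by 44 mm high; 168 mm above the shelf retracted, 268 mm extended. Grey camera on its -x end. Plain side at y -17 mm, button on +y. Squeeze head and button together along y from above: 42 mm wide with the button out, 36 mm fully in (then centred at y +1 mm).
- button_face (a point): centre of the outer face of the orange push button on the +y side of the head, 38 mm along x and 28 mm high, standing 8 mm proud (its face 25 mm from the head's centre when out, 19 mm when fully in)
- button (a joint): travel of the orange button into the head (towards -y): 0 out, 0.006 m fully in; spring, 2.7 N to start and 5.4 N fully in. Pressed beyond 0.004 m it frees the telescope; let go it comes out and its pawl catches again.
- column (a joint): extension of the telescope, up: 0 retracted (locked but for 2 mm of play unless the button is in), 0.050 m first stop (passed only with the button in), 0.100 m second stop, the rigid end of travel. About 3 N to lift it; it sinks under its own weight to about 0.064 if let go at the top.
- stapler: black stapler, 135 x 36 mm, 53 mm high, loose; origin at the centre of its underside. Leave alone.
- pencil_cup: white ceramic pencil cup, 80 mm across, 100 mm high, pencils up to 155 mm, loose; origin at the centre of its underside. Leave alone.
- clip_tin: closed round stainless tin of binder clips, 88 mm across, 50 mm high, loose; origin at the centre of its underside. Leave alone.

How it is judged:
On the way, in this order (a step that is already met when the one before it is completed fails the run):
1. the button is pressed in while the telescope is still retracted (value of joint button above 0.0042 m and value of joint column below 0.015 m and contact force between the fingers and button above 1 N), for 0.1 s.
2. the head is drawn past the first stop with the button in (value of joint column above 0.06 m and value of joint button above 0.0042 m), for 0.1 s.
At the end, for the whole second after the job is handed in: the telescope is within 6 mm of its second stop and at rest, the gripper's fingers still squeeze the button in (more than 4.2 mm of its 6), and the foot stands flat on the shelf (less than 4 mm up, less than 0.05 rad tilted) within 30 mm of where it was (value of joint column above 0.094 m and value of joint button above 0.0042 m and contact force between the fingers and button above 1 N and velocity of joint column between -0.01 and 0.01 m/s and height (world z) of monopod below 0.004 m and angle between monopod's own z axis and vertical below 0.05 rad and distance of monopod from where it was at the start of the episode below 0.03 m); the arm keeps its last pose, push and grip.
It fails at once if the foot is lifted more than 10 mm or tipped more than 0.15 rad (height (world z) of monopod above 0.01 m or angle between monopod's own z axis and vertical above 0.15 rad).
It fails at once if the stapler, pencil cup or tin is shifted more than 20 mm (distance of any of stapler, pencil_cup, clip_tin from where it was at the start of the episode above 0.02 m).
It also fails if it takes over 32 s, if anything falls off the work surface, if the arm or the gripper's body presses on something with over 40 N, if the wrist force passes 120 N, or if a joint passes its speed limit or range.

## Working session

There is one attempt and no reset: what is moved stays moved. The work goes in short steps, Python scripts to look and compute and a tool call to move; the robot and the scene stay as the last step left them, time stands still between calls to the robot, and variables do not carry over. Pictures are saved under pics/ and viewed, at most 10 in all, crops included, and the job is handed in when it is done.

Besides the shell and the picture viewer there is one more tool, called after "Emit:" as name([rows], argument=value, ...), one row to a line, values as JSON. move_arm: Moves the arm, as the interface text tells. Shifts and turns lie within -1 to 1; 1 stands for 0.1 m of shift or pi rad of turn. Its arguments: {"type":"object","properties":{"motion":{"type":"array"},"fingers":{"type":"number"},"newtons":{"type":"number"}},"required":["motion"]}

```bash
mkdir -p pics; cat > h.py <<'E'
import numpy as np, cv2
from cell import robot
def cam(n):
    s=robot.observe(); c=robot.read_camera(n); c['s']=s
    c['f']=240/np.tan(np.radians(c['vfov'])/2); return c
def save(c,n): cv2.imwrite(f'pics/{n}.png',c['image'][:,:,::-1])
def pts(c):  # world points from depth, pinhole
    v,u=np.mgrid[:480,:640]; z=c['range_z']
    P=np.stack([(u-c['cx'])/c['f']*z,-(v-c['cy'])/c['f']*z,-z,np.ones_like(z)],-1)
    return (P@c['extrinsics'].T)[...,:3]
E
python3 - <<'E'
from h import *
a=cam('top');b=cam('side');save(a,'top');save(b,'side')
s=robot.observe();print({k:np.round(v,3) for k,v in s.items()})
for n,c in(('top',a),('side',b)):
    print(n,c['vfov'],c['cx'],c['cy'],np.round(c['extrinsics'],3).tolist(),[k for k in c])
    P=pts(c);h=cv2.cvtColor(c['image'],cv2.COLOR_RGB2HSV)
    m=cv2.inRange(h,(5,150,100),(20,255,255))
    N,l,st,ce=cv2.connectedComponentsWithStats(m)
    for i in range(1,N):
        if st[i,4]>15:
            q=P[(l==i)&(c['range_z']>0)];print(st[i],np.round(np.median(q,0),4),np.round(q.min(0),3),np.round(q.max(0),3))
E
```

```text
{'time': np.float64(0.1), 'qpos': array([-1.373,  0.343,  1.525,  0.   ,  1.275, -0.146]), 'qvel': array([ 0.001, -0.   , -0.003,  0.002,  0.001,  0.001]), 'joint_efforts': array([ 2.0000e-03, -4.3201e+01, -2.4469e+01,  7.2000e-02,  5.3000e-02,
       -0.0000e+00]), 'tool_pos': array([ 0.177, -0.494,  0.226]), 'tool_rot': array([-3.14 , -0.   ,  0.344]), 'contact_force': array([-0.027, -1.178,  0.382]), 'torque': array([0.038, 0.004, 0.029]), 'grip_force': np.float64(0.0), 'opening': np.float64(0.092)}
top 51.88533058480764 322.9263967397686 235.3587404957349 [[0.008, 0.99, -0.138, 0.46], [-1.0, 0.01, 0.011, -0.103], [0.012, 0.138, 0.99, 0.949], [0.0, 0.0, 0.0, 1.0]] ['image', 'range_z', 'vfov', 'cx', 'cy', 'extrinsics', 's', 'f']
[207 280  25   7 126] [0.4907 0.0498 0.1815] [0.486 0.031 0.133] [0.497 0.07  0.185]
side 48.05982863362239 319.34905206493386 246.37149395500035 [[0.985, 0.127, -0.118, 0.48], [-0.173, 0.733, -0.657, -0.685], [0.004, 0.668, 0.744, 0.765], [0.0, 0.0, 0.0, 1.0]] ['image', 'range_z', 'vfov', 'cx', 'cy', 'extrinsics', 's', 'f']
[249 152   5  15  68] [0.4925 0.0452 0.1824] [0.488 0.029 0.18 ] [0.497 0.066 0.185]
```

View pics/top.png

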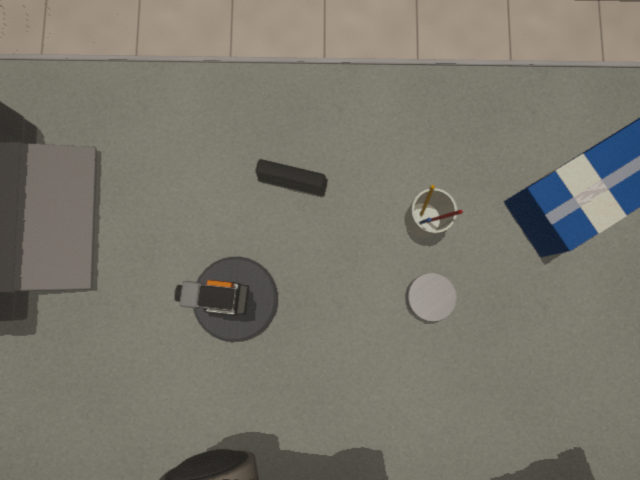

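View pics/side.png

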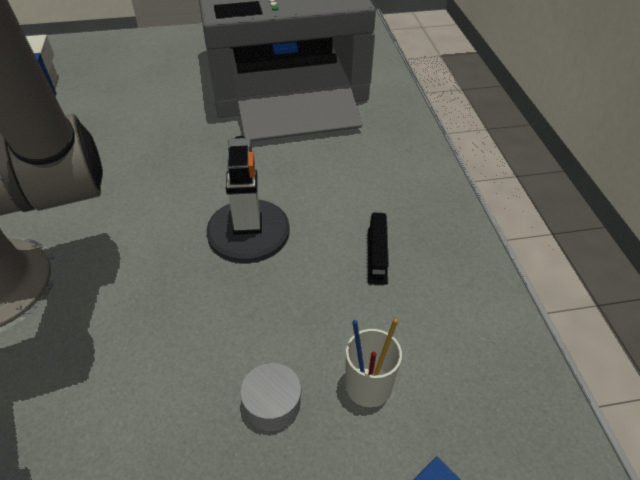

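The top view shows the button at (219,284) and the head at (220,298). The camera end points left at (185,294), and the foot centre is at (235,298). So the monopod's +y is roughly world +x, and its yaw is about -90°. Next I'll measure the head pose.

```bash
python3 - <<'E'
from h import *
c=cam('top');P=pts(c);h=cv2.cvtColor(c['image'],cv2.COLOR_RGB2HSV)
box=np.zeros((480,640),bool);box[255:345,170:285]=1
def rect(n,m):
    q=P[m&box][:,:2]; r=cv2.minAreaRect((q*1000).astype(np.float32)); print(n,len(q),np.round(np.median(P[m&box],0),4),r)
o=cv2.inRange(h,(5,150,100),(20,255,255))>0; z=P[...,2]
rect('button',o&(z>.175))
rect('top>186',(z>.184)&(z<.196)&~o)
rect('blacktop',(z>.184)&(z<.196)&~o&(h[...,2]<50))
rect('foot',(z>.012)&(z<.028))
w=P[box];print('zmax',np.percentile(w[:,2],[90,99,100]))
q=P[(z>.184)&box];print('high',q.min(0),q.max(0))
E
```

```text
button 115 [0.4906 0.0488 0.1817] ((478.87115478515625, -18.12128448486328), (173.38343811035156, 9.118303298950195), 80.15772247314453)
top>186 1165 [0.4704 0.0609 0.1888] ((470.3377685546875, 64.75308227539062), (82.88317108154297, 38.311649322509766), 84.21916961669922)
blacktop 51 [0.4629 0.0579 0.19  ] ((468.9248352050781, 49.25840759277344), (45.076385498046875, 28.360658645629883), 84.82411193847656)
foot 4043 [0.4626 0.0357 0.0196] ((468.896728515625, 50.76285934448242), (154.79818725585938, 156.68943786621094), 89.64311218261719)
zmax [0.18532137 0.1914265  0.94858636]
high [ 0.44962778 -0.10275775  0.18400191] [0.49212339 0.10650574 0.94858636]
```

Emit:
move_arm([
  [0.46,-0.41,0,0,0,0],
  [0.92,-0.83,0,0,0,0],
  [0.92,-0.83,0,0,0,0],
], fingers=1)

```text
time: 0.52
tool_pos: [0.2369, -0.3817, 0.2268]
tool_rot: [-3.14, -0.001, 0.348]
contact_force: [0.2, -0.2, -0.0]
opening: 0.0917
grip_force: 0.0
```

Emit:
move_arm([
  [0.46,-0.41,0,0,0,0],
  [0.92,-0.83,0,0,0,0],
  [0.92,-0.83,0,0,0,0],
])

```text
time: 0.9
tool_pos: [0.2954, -0.2734, 0.2268]
tool_rot: [-3.141, -0.0, 0.349]
contact_force: [0.1, -1.0, -0.5]
opening: 0.0918
grip_force: 0.0
```

Emit:
move_arm([
  [0.46,-0.41,0,0,0,0],
  [0.92,-0.83,0,0,0,0],
  [0.92,-0.83,0,0,0,0],
])

```text
time: 1.27
tool_pos: [0.3542, -0.1648, 0.2267]
tool_rot: [3.142, -0.0, 0.35]
contact_force: [0.4, -0.5, -0.2]
opening: 0.092
grip_force: 0.0
```

Emit:
move_arm([
  [0.46,-0.41,0,0,0,0],
  [0.92,-0.83,0,0,0,0],
  [0.92,-0.83,0,0,0,0],
])

```text
time: 1.65
tool_pos: [0.413, -0.0563, 0.2266]
tool_rot: [3.141, -0.0, 0.348]
contact_force: [0.4, -0.3, 0.5]
opening: 0.092
grip_force: 0.0
```

Emit:
move_arm([
  [0.46,-0.41,0,0,0,0],
  [0.91,-0.81,0,0,0,0],
  [0.91,-0.81,0,0,0,-0.06],
  [0.91,-0.81,0,0,0,-0.12],
  [0.91,-0.81,0,0,0,-0.18],
  [0.91,-0.81,0,0,0,-0.24],
  [0.91,-0.81,0,0,0,-0.3],
  [0.91,-0.81,0,0,0,-0.359],
  [0.91,-0.81,0,0,0,-0.359],
  [0.91,-0.81,0,0,0,-0.359],
])

```text
time: 2.9
tool_pos: [0.4702, 0.0477, 0.2266]
tool_rot: [3.142, 0.0, 1.466]
contact_force: [0.2, 0.7, -0.4]
opening: 0.0919
grip_force: 0.0
```

```bash
python3 - <<'E'
from h import *
c=cam('wrist');save(c,'w1')
v,u=np.mgrid[:480,:640];dx=u-c['cx'];dy=v-c['cy'];r=np.hypot(dx,dy)+1e-9;th=r/c['f'];z=c['range_z'];t=z*np.tan(th)/r
P=np.stack([dx*t,-dy*t,-z,np.ones_like(z)],-1)@c['hand_eye'].T
P=P[...,:3];h=cv2.cvtColor(c['image'],cv2.COLOR_RGB2HSV)
o=(cv2.inRange(h,(5,150,80),(20,255,255))>0)&(z>0)
print(np.round(c['hand_eye'],3).tolist(),c['f'])
q=P[o];print('btn tool',len(q),np.round(np.median(q,0),4),np.round(np.percentile(q,[2,98],axis=0),4))
top=(P[...,2]>.028)&(P[...,2]<.046)&~o&(abs(P[...,0])<.1)&(abs(P[...,1])<.06)&(z>0)
q=P[top];print('top',len(q),np.round(np.median(q,0),4),np.round(np.percentile(q,[2,98],axis=0),4),cv2.minAreaRect((q[:,:2]*1000).astype(np.float32)))
q=P[o&(P[...,2]<.055)];print(cv2.minAreaRect((q[:,:2]*1000).astype(np.float32)),cv2.fitLine((q[:,:2]*1000).astype(np.float32),2,0,.01,.01).ravel())
E
```

```text
[[0.0, 0.952, 0.307, 0.084], [1.0, -0.0, -0.001, -0.002], [-0.0, 0.307, -0.952, -0.157], [0.0, 0.0, 0.0, 1.0]] 371.64829954431775
btn tool 3585 [ 0.0224  0.023  -0.0913] [[-0.0188 -0.0497 -0.0941]
 [ 0.0341  0.0682  0.0531]]
top 9073 [ 0.0239 -0.0013  0.0385] [[-0.0209 -0.0187  0.0362]
 [ 0.0587  0.016   0.045 ]] ((22.443218231201172, -1.2556591033935547), (39.412193298339844, 93.93993377685547), 89.38115692138672)
((21.31915855407715, 8.610122680664062), (56.82606887817383, 118.14450073242188), 24.631214141845703) [ 2.2145445e-02 -9.9975479e-01  1.9349531e+01  2.6986359e+01]
```

View pics/w1.png

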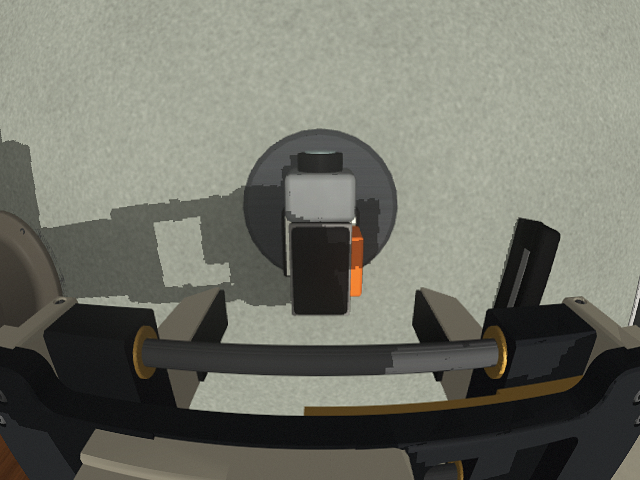

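The wrist view shows the head square to the tool: head at columns 293–350, rows 225–315, with the button on its right at columns 352–364. I'll descend, then squeeze.

Emit:
move_arm([
  [0.02,0,0.25,0,0,0],
  [0.02,0,0.5,0,0,0],
  [0.02,0,0.65,0,0,0],
  [0.02,0,0.74,0,0,0],
  [0.02,0,0.74,0,0,0],
  [0.02,0,0.74,0,0,0],
])

```text
time: 3.7
tool_pos: [0.4706, 0.0511, 0.1533]
tool_rot: [3.14, 0.0, 1.471]
contact_force: [0.7, -0.5, -0.3]
opening: 0.0917
grip_force: 0.0
```

Emit:
move_arm([
  [0,0,0,0,0,0],
  [0,0,0,0,0,0],
  [0,0,0,0,0,0],
  [0,0,0,0,0,0],
  [0,0,0,0,0,0],
  [0,0,0,0,0,0],
  [0,0,0,0,0,0],
  [0,0,0,0,0,0],
], fingers=-1, newtons=16)

```text
time: 4.7
tool_pos: [0.4715, 0.0511, 0.1529]
tool_rot: [3.139, -0.0, 1.471]
contact_force: [6.4, -0.2, -3.1]
opening: 0.0354
grip_force: 16.0
```

Emit:
move_arm([
  [0,0.01,0,0,0,0],
  [0,0.02,0,0,0,0],
  [0,0.02,0,0,0,0],
])

```text
time: 5.08
tool_pos: [0.4716, 0.0511, 0.1527]
tool_rot: [-3.141, 0.0, 1.472]
contact_force: [-2.3, -0.3, 2.2]
opening: 0.0355
grip_force: 16.0
```

Emit:
move_arm([
  [0,-0.005,-0.08,0,0,0],
  [0,-0.005,-0.18,0,0,0],
  [0,-0.005,-0.28,0,0,0],
  [0,-0.005,-0.36,0,0,0],
  [0,-0.005,-0.42,0,0,0],
  [0,-0.005,-0.42,0,0,0],
  [0,-0.005,-0.42,0,0,0],
])

```text
time: 5.95
tool_pos: [0.4716, 0.0511, 0.1946]
tool_rot: [-3.142, 0.0, 1.472]
contact_force: [0.4, 0.4, -2.6]
opening: 0.035
grip_force: 16.0
```

Emit:
move_arm([
  [0,0,-0.08,0,0,0],
  [0,0,-0.18,0,0,0],
  [0,0,-0.28,0,0,0],
  [0,0,-0.38,0,0,0],
  [0,0,-0.46,0,0,0],
  [0,0,-0.5,0,0,0],
  [0,0,-0.53,0,0,0],
  [0,0,-0.53,0,0,0],
  [0,0,-0.53,0,0,0],
])

```text
time: 7.08
tool_pos: [0.4716, 0.0511, 0.2475]
tool_rot: [-3.141, 0.0, 1.472]
contact_force: [0.4, 1.2, -2.5]
opening: 0.0345
grip_force: 16.0
```

Emit:
move_arm([
  [0,0,-0.01,0,0,0],
  [0,0,-0.02,0,0,0],
  [0,0,-0.03,0,0,0],
  [0,0,-0.03,0,0,0],
  [0,0,-0.03,0,0,0],
])

```text
time: 7.7
tool_pos: [0.4716, 0.0511, 0.2507]
tool_rot: [-3.142, 0.0, 1.472]
contact_force: [0.3, 0.6, -2.7]
opening: 0.0355
grip_force: 16.0
```

```bash
python3 - <<'E'
from h import *
c=cam('side');b=c['image'][60:300,140:340];cv2.imwrite('pics/s2.png',cv2.resize(b,None,fx=2.5,fy=2.5)[:,:,::-1])
for n in('side','top'):
    c=cam(n);P=pts(c);h=cv2.cvtColor(c['image'],cv2.COLOR_RGB2HSV)
    o=(cv2.inRange(h,(5,150,80),(20,255,255))>0)&(abs(P[...,1]-.05)<.06)&(abs(P[...,0]-.47)<.06);q=P[o]
    if len(q): print(n,len(q),np.round(np.percentile(q,[5,50,95],axis=0),4))
    f=(P[...,2]>.012)&(P[...,2]<.028)&(abs(P[...,1]-.04)<.12)&(abs(P[...,0]-.47)<.12);q=P[f];print(n,'foot',len(q),np.round(np.percentile(q,[1,50,99],axis=0),4))
E
```

```text
side 24 [[0.4503 0.0298 0.2626]
 [0.4938 0.0501 0.3457]
 [0.5181 0.0662 0.3494]]
side foot 2995 [[ 0.3966 -0.027   0.013 ]
 [ 0.4713  0.0255  0.0204]
 [ 0.5467  0.1102  0.0255]]
top foot 3094 [[ 0.3927 -0.0241  0.0136]
 [ 0.4628  0.0225  0.0196]
 [ 0.5446  0.0766  0.0245]]
```

View pics/s2.png

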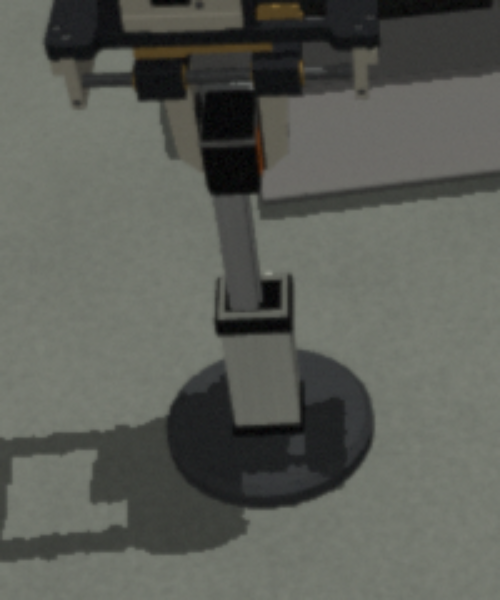

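The side view shows the column drawn out, the head held with the orange button at about (260,148) under the pad, and the foot flat. I'll creep up to feel the stop.

Emit:
move_arm([
  [0,0,-0.005,0,0,0],
  [0,0,-0.01,0,0,0],
  [0,0,-0.015,0,0,0],
  [0,0,-0.015,0,0,0],
])

```text
time: 8.35
tool_pos: [0.4716, 0.0511, 0.2522]
tool_rot: [-3.142, 0.0, 1.472]
contact_force: [0.2, 0.3, -2.5]
opening: 0.0351
grip_force: 16.0
```

Emit:
move_arm([
  [0,0,-0.005,0,0,0],
  [0,0,-0.01,0,0,0],
  [0,0,-0.01,0,0,0],
])

```text
time: 8.72
tool_pos: [0.4716, 0.0511, 0.2528]
tool_rot: [-3.141, 0.0, 1.472]
contact_force: [0.3, 0.4, -7.4]
opening: 0.0351
grip_force: 16.0
```

I felt the stop at about 0.100 m. I'll back off half a millimetre and settle.

Emit:
move_arm([
  [0,0,0.005,0,0,0],
  [0,0,0.005,0,0,0],
  [0,0,0.005,0,0,0],
  [0,0,0.005,0,0,0],
])

```text
time: 9.22
tool_pos: [0.4716, 0.0511, 0.2528]
tool_rot: [3.141, 0.0, 1.472]
contact_force: [0.6, -0.6, -3.4]
opening: 0.0354
grip_force: 16.0
```

```bash
python3 -c "
from cell import robot
s=robot.observe();print(s['tool_pos'],s['contact_force'],s['opening'],s['grip_force']);print(robot.hand_in())"
```

```text
[0.47157645 0.05109697 0.25282529] [ 0.62567499 -0.5743385  -3.43493846] 0.03537675255580637 15.999899804592133
the job is handed in; nothing more can be done
None
```

I handed the job in with the monopod drawn up to its second stop (about 0.100 m), the button squeezed in at 16 N and the foot looking flat in the last side view; the hand-in returned no verdict, so I can't confirm it passed.

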